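Open the red-capped spice jar

ROBOT

A 7-joint arm with a two-finger parallel gripper is mounted at the origin on the work surface. World frame = base frame: x ahead of the robot, y to its left, z up, the work surface at z = 0. Lengths are in m, angles in rad, forces in N, time in s.
With the tool pointing down it reaches from about 0.425 to 0.925 m from the base axis. Payload 6.8 kg.
Tool frame: the origin (TCP) lies at the centre of the arm's flange, where the gripper is bolted on; the fingertips stand 173 mm ahead of it and the grasp point (between the pads) lies 155 mm ahead of it (finger_overhang is the distance from the TCP to the fingertips, in m); y points along the fingers, z is the direction in which the jaws open and shut, and the axes are right-handed (so a half turn about y gives the same grasp; the last joint's range is limited). The gripper opens to 85 mm and grips with 20 to 120 N. Pads are 22 mm wide; open, the fingers measure 114 mm over their backs; the gripper's body (76 mm by 85 mm) begins 54 mm behind the grasp point. The pads swing forward as they close: fully open they stand 13 mm farther back than shut.
Start: joints at [1.118, 0.477, 0.022, 1.555, -0.011, 1.109, -0.083], TCP at [0.228, -0.635, 0.405] pointing down, gripper open.
Joint ranges: [-2.96, 2.96], [-0.34, 2.1], [-1.41, 1.46], [0.24, 2.44], [-1.37, 4.51], [0.17, 1.92], [-2.96, 2.96]. Speed limits (rad/s): [2.39, 2.39, 3.14, 3.14, 3.14, 3.14, 3.14].

INTERFACE

Orientations are given as a rotation vector (axis times angle).
In Python, from bench import get_obs, grab_frame, hand_in, finger_overhang gives the robot as it stands. The module is installed in compiled form; this text tells all that it offers.
- The arm moves only by the shell command python3 -m jog 'ROWS' [FORCE]. ROWS is JSON, a list of rows, each a list of 3 entries, a list of its own where there are three numbers: the shift along the tool's x, y, z in cm, then the turn about the tool's y in rad, then the gripper command: -1 is fully open, 1 is shut, values between are in proportion. In form: [[[x, y, z], twist, gripper], ...]. A call has 1 to 10 rows; each row is the pose to reach, as a shift and turn from the pose commanded when the call began, along the tool's axes at that moment; what a row does not reach only later rows make up. A row lasts 1/8 s, in which the tool goes at most 62.5 mm and 10.7 degrees, less where a joint would pass 70% of its speed; a pose out of reach is approached as far as the arm can. A call with a gripper value outside its range is refused whole. The fingers move at their own pace and stop on an object; FORCE is the grip in N (left out, the last holds). Time passes only in rows, so rows that repeat a pose let the fingers close. It gives the time, the measured TCP pose, the force and the opening at its end, in the units of the state.
- get_obs(): the state, without advancing time (a new reading comes with each control period).
- grab_frame(name): name is "scene" or "top"; returns a dict with "image" (384x512x3 uint8, blue, green, red), "fx", "fy", "cx", "cy" (pixels), "origin" and "rotation" of the camera in the world. Camera axes: x right, y up, looking along -z (the intrinsics and any distortion apply to the point x, -y, -z); pixel columns grow to the right and rows downward; lengths in m; the calibration is good to about 2 mm. A picture is of the moment at which its call begins. There is no depth.
- hand_in(): hands the job in, once; it reports no verdict.
The state is a dict: "clock": time; "joints": joint angles; "qvel": joint speeds; "tau": joint torques, N m; "tcp_pos": TCP position; "orientation": TCP orientation; "contact_force": force on the tool from outside, world axes, zero at the start; "moment": the same for the moment, N m; "grip_width": finger opening in m.
Only numpy, scipy, OpenCV 4.12 (cv2) and the standard library are available. Lean on these libraries where they do the work, as an engineer would, in place of code of your own. Each camera call takes 0.05 s, during which the arm holds its last target.

TASK

Open the jar with the red cap: first take the scoop off it and lay it flat in the wooden tray, then unscrew the red cap (counter-clockwise, roughly four fifths of a turn, regripping as often as needed), lift it off and stand it right way up on the tray's floor beside the scoop. Put both down gently rather than dropping them, let go, and leave the other things on the counter where they are.

Things in the scene. Friction and masses are not known exactly. Their poses are not given: they have to be found in the camera images.
- red_jar: Amber glass jar with a red screw cap, fixed by its round wooden foot (92 mm across, 16 mm high): it cannot move or turn. Body 80 mm across up to 74 mm high, shoulder to 90 mm, threaded neck (49 mm over the thread) to 118 mm. Origin: centre of the foot's underside; z up. It stands in one of three places in a row about 200 mm apart; the green and black jars hold the others.
- red_cap: Red round screw cap, 58 mm across, 38 mm high, 0.08 to 0.15 kg, to be gripped anywhere round its side. Top 15 mm solid, hollow skirt below. Origin: centre of its underside, 98 mm above the counter when screwed home; z up. Right-hand thread: opens counter-clockwise seen from above, rises 16 mm a turn (2 mm vertical play), comes free after 260 to 300 degrees; cannot be pulled off before.
- cap_top (a point): Centre of the red cap's top (brass disc), 38 mm above its underside. A sprung seal under the cap pushes up with about 7 N, which makes the first fifth of a turn stiff (about 0.3 N m); then the cap turns easily and stays where it is left between grips.
- scoop: Scoop, 170 mm long, 0.08-0.16 kg; flat-bottomed aluminium bowl (80 long, 50 wide, 30 mm high, open front) rests on the red cap at the start (underside 136 mm above the counter), handle roughly towards the robot. Origin: on the underside, 40 mm behind the bowl's front edge, near the centre of mass; x towards the open front, z up. Bowl spans x -30 to +50 mm, handle x -120 to -30 mm.
- scoop_grip (a point): Point inside the scoop's straight wooden handle (20 mm wide, 18 mm thick, along the scoop's x), 58 mm behind the scoop's origin and 22 mm above its underside; the handle's underside is 13 mm above the scoop's underside.
- tray: Low wooden tray fixed to the counter, 150 mm (its x) by 280 mm (its y) outside, walls 18 mm high and 6 mm thick. Origin: centre of its underside; z up.
- tray_in (a point): Centre of the tray's inner floor (6 mm above the counter), axes as the tray's.
- green_jar: Amber jar with a green cap, fixed, foot 92 mm, 128 mm high; not to be opened. Origin: centre of the underside.
- black_jar: Taller amber jar with a black cap, fixed, foot 92 mm, 188 mm high; not to be opened. Origin: centre of the underside.
- tin_a: Loose steel can, 54 mm across, 85 mm high, between two jars. Origin: centre of the underside.
- tin_b: Loose brass-coloured can, 54 mm across, 70 mm high, between two jars. Origin: centre of the underside.
- bottle: Loose green bottle, 64 mm across, 200 mm high. Origin: centre of the underside.
- mortar: Loose brass mortar, 110 mm across, 85 mm high. Origin: centre of the underside.
- weight: Loose brass scale weight, 60 mm across, 70 mm high. Origin: centre of the underside.
- soap: Loose pale block of soap, 60 x 100 x 45 mm. Origin: centre of the underside.
- bowl: Loose blue bowl, 120 mm across, 50 mm high. Origin: centre of the underside.
There are look-alikes about, which are no part of the job. Of the things that look like the red_cap, the largest one is meant.

How it is judged:
On the way, in this order (a step that is already met when the one before it is completed fails the run):
1. the scoop lies flat in the tray, let go, with the cap still on the jar (x of scoop in the frame of tray_in between -0.055 and 0.055 m and y of scoop in the frame of tray_in between -0.115 and 0.115 m and z of scoop in the frame of tray_in between -0.004 and 0.006 m and angle between scoop's own z axis and vertical below 0.1 rad and linear speed of scoop below 0.02 m/s and contact force between the fingers and scoop below 0.1 N and horizontal distance between red_cap and red_jar below 0.006 m), for 0.2 s.
2. the cap has been turned about a quarter turn on its thread (angle between the x axis of red_cap and the x axis of red_jar, either way round above 1.2 rad and z of red_cap in the frame of red_jar below 0.109 m and horizontal distance between red_cap and red_jar below 0.006 m), for 0.02 s.
3. the cap is lifted clear of the neck (z of red_cap in the frame of red_jar above 0.125 m), for 0.05 s.
At the end, for the whole second after the job is handed in: The scoop lies flat and the red cap stands right way up, both on the floor of the tray (within 6 mm of the floor and 0.1 rad of level; scoop's origin within 55 mm of the tray's centre across and 115 mm along, cap's within 50 and 115 mm), let go and at rest (x of scoop in the frame of tray_in between -0.055 and 0.055 m and y of scoop in the frame of tray_in between -0.115 and 0.115 m and z of scoop in the frame of tray_in between -0.004 and 0.006 m and angle between each of scoop, red_cap's own z axis and vertical below 0.1 rad and linear speed of each of scoop, red_cap below 0.02 m/s and contact force between the fingers and scoop below 0.1 N and x of red_cap in the frame of tray_in between -0.05 and 0.05 m and y of red_cap in the frame of tray_in between -0.115 and 0.115 m and z of red_cap in the frame of tray_in between -0.004 and 0.006 m and contact force between the fingers and red_cap below 0.1 N); the robot touches nothing.
It fails at once if the cap is dropped or thrown (faster than 0.6 m/s while not held) (linear speed of red_cap above 0.6 m/s and contact force between the fingers and red_cap below 0.1 N).
It fails at once if the scoop is dropped or thrown (faster than 0.6 m/s while not held) (linear speed of scoop above 0.6 m/s and contact force between the fingers and scoop below 0.1 N).
It fails at once if a bystander is moved more than 30 mm (distance of any of tin_a, tin_b, bottle, mortar, weight, soap, bowl from where it was at the start of the episode above 0.03 m).
It also fails if it takes over 72 s, if anything falls off the work surface, if the arm or the gripper's body presses on something with over 40 N, if the wrist force passes 120 N, or if a joint passes its speed limit or range.

## Working session

There is one attempt and no reset: what is moved stays moved. The work goes in short steps, Python scripts to look and compute and a shell command to move; the robot and the scene stay as the last step left them, time stands still between calls to the robot, and variables do not carry over. Pictures are saved under pics/ and viewed, and the job is handed in when it is done.

```bash
mkdir -p pics
cat > h.py <<'E'
import numpy as np,cv2
from bench import get_obs,grab_frame,finger_overhang
from scipy.spatial.transform import Rotation as R
def snap(name,fn):
    f=grab_frame(name); cv2.imwrite('pics/'+fn,f['image']); np.save('pics/'+fn+'.npy',{k:v for k,v in f.items()},allow_pickle=True); return f
def load(fn): return np.load('pics/'+fn+'.npy',allow_pickle=True).item()
def pix(f,u,v,z):
    d=np.array([(u-f['cx'])/f['fx'],-(v-f['cy'])/f['fy'],-1.]);d=np.array(f['rotation'])@d;o=np.array(f['origin'])
    return o+d*(z-o[2])/d[2]
def proj(f,p):
    c=np.array(f['rotation']).T@(np.array(p)-f['origin']);return f['cx']+f['fx']*c[0]/-c[2],f['cy']-f['fy']*c[1]/-c[2]
def crop(f,fn,x0,x1,y0,y1,s):
    cv2.imwrite('pics/'+fn,cv2.resize(f['image'][y0:y1,x0:x1],None,fx=s,fy=s,interpolation=cv2.INTER_CUBIC))
E
python3 - <<'E'
from h import *
for n in('scene','top'):
    f=snap(n,n+'0.png');print({k:v for k,v in f.items() if k!='image'})
o=get_obs();print(o);print(R.from_rotvec(o['orientation']).as_matrix().round(3),finger_overhang)
E
```

```text
{'fx': 377.0461212556756, 'fy': 377.0461212556756, 'cx': 251.6604306775813, 'cy': 192.25613850933823, 'origin': array([ 0.82529387, -0.40539694,  0.92811613]), 'rotation': array([0.53543852, 0.15298268, 0.51304691])}
{'fx': 419.85369472119214, 'fy': 419.85369472119214, 'cx': 261.33673013358475, 'cy': 188.22222838810546, 'origin': array([0.41357458, 0.01171912, 1.43216605]), 'rotation': array([ 0.10918746, -0.08608209, -1.5936351 ])}
{'clock': 0.1, 'joints': array([ 1.11792105,  0.47771361,  0.02235075,  1.55633022, -0.01153157,
        1.10930665, -0.08309943]), 'qvel': array([-0.00148435, -0.00381036,  0.00068009, -0.00428627, -0.00199966,
       -0.00107154,  0.0005584 ]), 'tau': array([ 4.57869537e-03, -5.97755456e+01,  1.61385499e+00, -2.81953114e+01,
        1.28674219e-02,  5.04171214e-03,  3.60833837e-06]), 'tcp_pos': array([ 0.22806729, -0.63504453,  0.40383487]), 'orientation': array([-0.35458275,  2.03591524, -2.03263797]), 'contact_force': array([-0.49188438, -0.51828505,  0.09237964]), 'moment': array([-0.06834436,  0.02018189,  0.04343498]), 'grip_width': 0.08552633989288375}
[[-0.941 -0.001  0.338]
 [-0.338  0.001 -0.941]
 [ 0.    -1.    -0.002]] 0.1734
```

```bash
sed -i "s/np.array(f\['rotation'\])/R.from_rotvec(f['rotation']).as_matrix()/g" h.py
python3 - <<'E'
from h import *
for n in('scene','top'):
    f=load(n+'0.png'); crop(f,n+'0b.png',0,512,0,384,1.5)
E
```

```text
(no output)
```

View pics/scene0b.png

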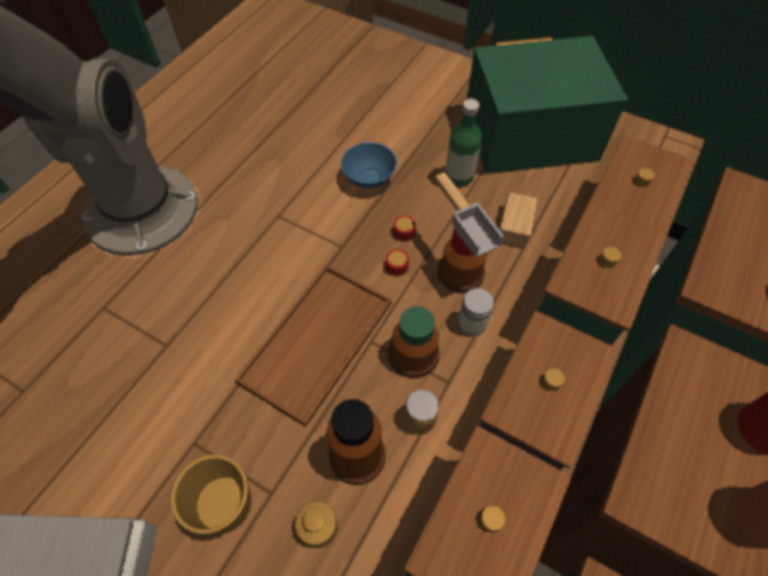

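View pics/top0b.png

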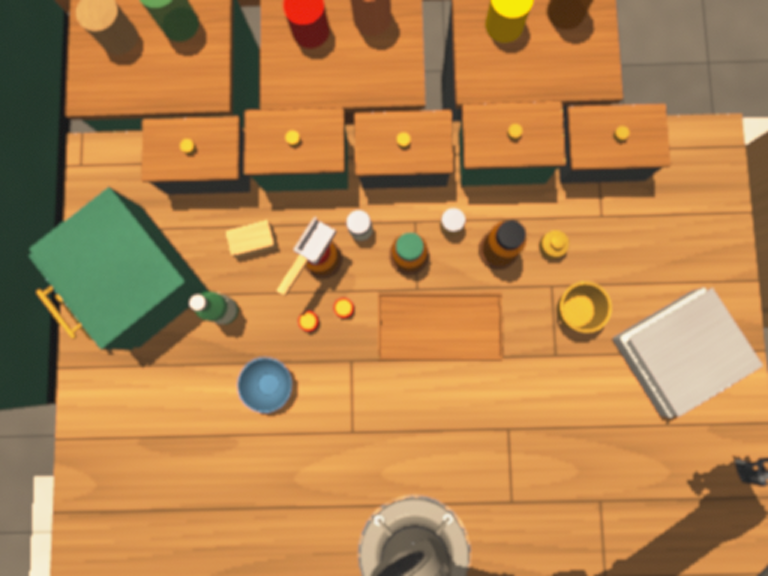

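The top view shows the red jar with the scoop at about (320,250) in the 1.5x picture, the tray at (440,327), the green jar at (410,252), the black jar at (505,240) and two small red decoy caps near (309,321) and (343,307). I'll enlarge it for exact pixels.

Run:
```python
from h import *
f=load('top0.png'); crop(f,'t1.png',170,270,130,230,6);crop(f,'t2.png',240,350,180,250,7)
f=load('scene0.png'); crop(f,'s1.png',270,370,100,200,6);crop(f,'s2.png',150,270,170,290,5)
```

```text
(no output)
```

View pics/t1.png

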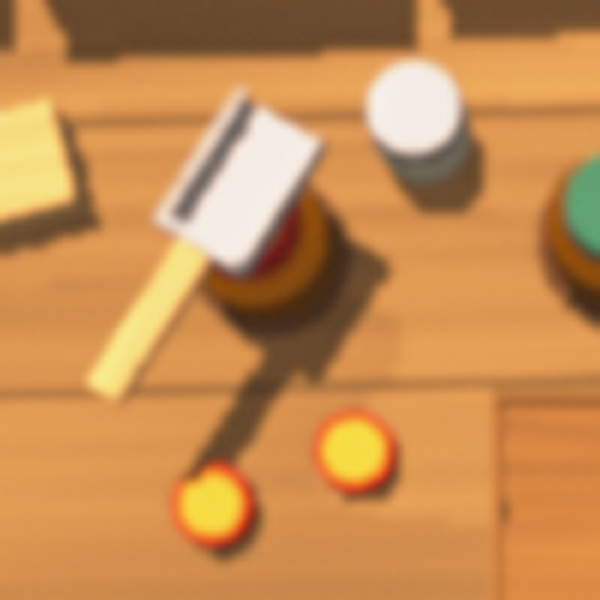

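View pics/t2.png

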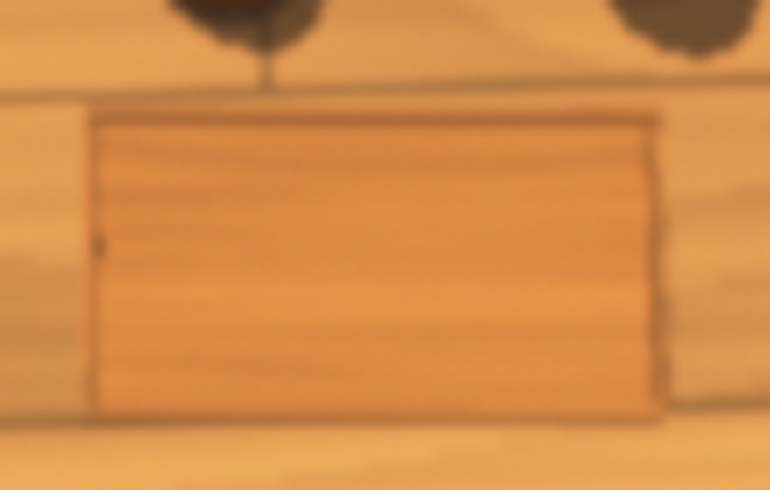

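View pics/s1.png

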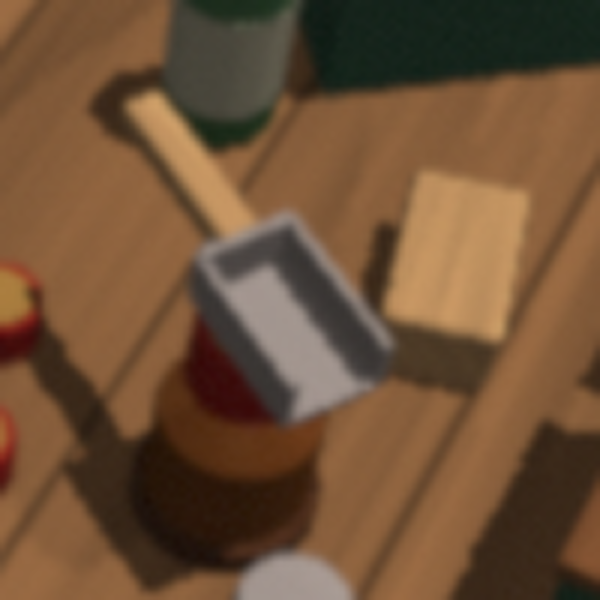

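View pics/s2.png

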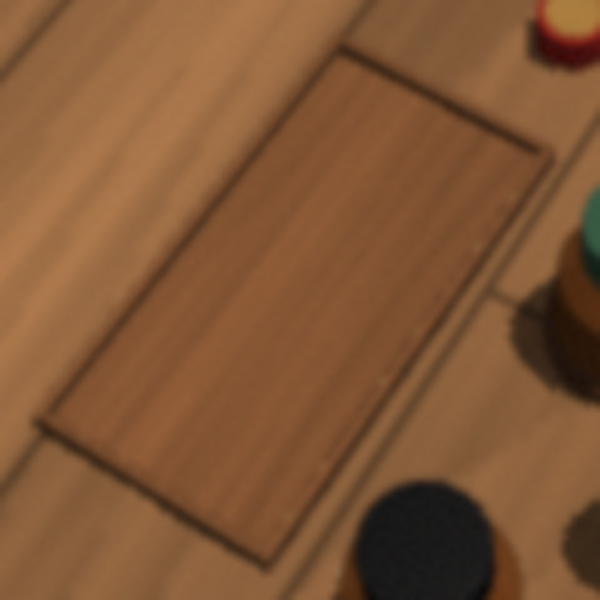

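Run:
```python
from h import *
f=load('top0.png')
c=lambda u,v,z:pix(f,170+u/6,130+v/6,z)
print('handle end',c(104,388,.167),'junction',c(190,250,.167))
B=[c(u,v,.166) for u,v in((240,88),(322,145),(240,275),(157,215))];print('bowl',np.mean(B,0));
for b in B:print(b.round(4))
m=(B[0]+B[1])/2-(B[2]+B[3])/2;print(np.arctan2(m[1],m[0]),np.linalg.norm(m))
d=c(190,250,.167)-c(104,388,.167);print(np.arctan2(d[1],d[0]),np.linalg.norm(d))
t=lambda u,v,z:pix(f,240+u/7,180+v/7,z)
T=[t(u,v,.018) for u,v in((88,113),(660,115),(663,421),(90,424))]
print('tray',np.mean(T,0));[print(x.round(4)) for x in T]
print('green',pix(f,409/1.5,246/1.5,.128),'black',pix(f,511/1.5,235/1.5,.188))
print('bottletop',pix(f,197/1.5,302/1.5,.2),'tin',c(414,106,.085))
g=load('scene0.png')
s=lambda u,v,z:pix(g,150+u/5,170+v/5,z)
T=[s(u,v,.018) for u,v in((343,45),(553,157),(268,570),(40,423))]
print('tray s',np.mean(T,0));[print(x.round(4)) for x in T]
s=lambda u,v,z:pix(g,270+u/6,100+v/6,z)
print('s end',s(148,98,.167),'s bowl',[s(u,v,.166).round(4) for u,v in((193,260),(290,210),(395,348))])
```

```text
handle end [0.55750509 0.25377539 0.167     ] junction [0.62715206 0.2096499  0.167     ]
bowl [0.66266184 0.18402784 0.166     ]
[0.711  0.1835 0.166 ]
[0.68   0.1417 0.166 ]
[0.6137 0.1844 0.166 ]
[0.6459 0.2266 0.166 ]
-0.5785743743687688 0.07845867346514838
-0.5647307018055878 0.08244852447360995
tray [ 0.48570499 -0.07541499  0.018     ]
[0.5637 0.0607 0.018 ]
[ 0.5556 -0.2153  0.018 ]
[ 0.4092 -0.21    0.018 ]
[0.4143 0.0629 0.018 ]
green [ 0.65220717 -0.00865786  0.128     ] black [ 0.6580607  -0.21256196  0.188     ]
bottletop [0.53819077 0.41377686 0.2       ] tin [0.71734781 0.09939785 0.085     ]
tray s [ 0.4993904  -0.07524113  0.018     ]
[0.4316 0.0644 0.018 ]
[0.574 0.06  0.018]
[ 0.5686 -0.2152  0.018 ]
[ 0.4234 -0.2101  0.018 ]
s end [0.56364126 0.26072475 0.167     ] s bowl [array([0.6221, 0.1881, 0.166 ]), array([0.6464, 0.2341, 0.166 ]), array([0.716 , 0.1881, 0.166 ])]
```

Run:
```python
from h import *
for n in('top','scene'):
    f=load(n+'0.png'); im=cv2.resize(f['image'],None,fx=1.5,fy=1.5)
    for r in (.09,.1,.105):
      for z in(0,.02):
        for a in np.linspace(0,6.28,60):
            u,v=proj(f,[r*np.cos(a),r*np.sin(a),z]); cv2.circle(im,(int(u*1.5),int(v*1.5)),1,(255,0,0) if z else(0,255,255),-1)
    u,v=proj(f,[0,0,0]);print(n,u*1.5,v*1.5)
    T=R.from_rotvec(get_obs()['orientation']).as_matrix();p=get_obs()['tcp_pos']
    for q in (p,p+T[:,1]*.155,p+T[:,1]*.1734):
        u,v=proj(f,q);print(u*1.5,v*1.5); cv2.circle(im,(int(u*1.5),int(v*1.5)),3,(0,0,255),-1)
    cv2.imwrite('pics/base_'+n+'.png',im)
```

```text
top 412.622537631617 552.0840058014785
817.1482784333659 469.656808465533
761.1874852158965 455.04432207744736
755.5288226376416 453.5667316941554
scene 140.54445624875552 210.06707778625702
-325.2464390171667 500.1875107765522
-178.29814077554383 528.0188703467863
-164.80649864359208 530.5741278615747
```

View pics/base_top.png

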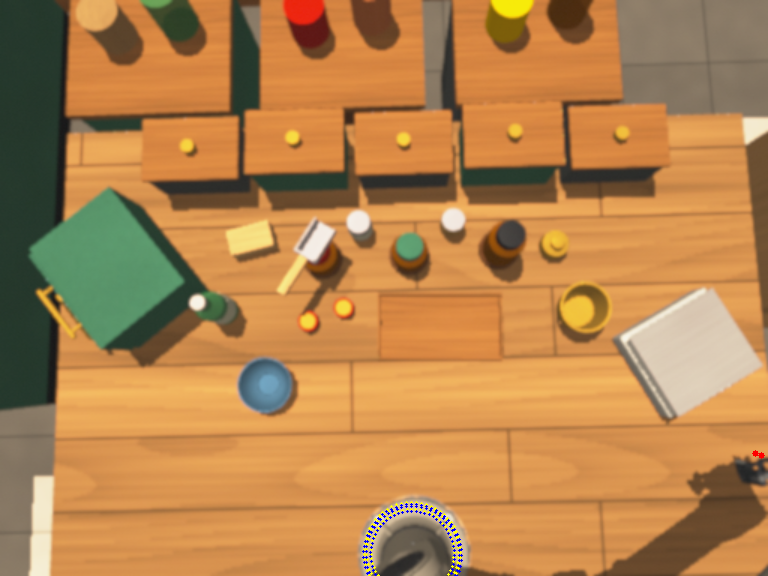

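View pics/base_scene.png

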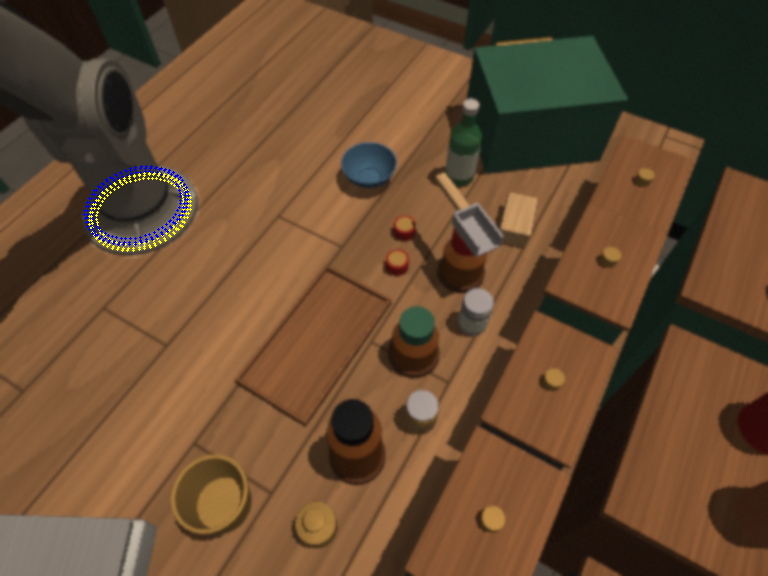

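Run:
```python
from h import *
f=load('top0.png');g=load('scene0.png')
for n,a,b,z in(('green',(409.5,245.5),(417,323),.128),('black',(511,235),(352,421),.188),('tina',(358.5,221.5),(478,302),.085),('tinb',(453,219),(423,405),.07),('bottle',(197,302),(471,104),.2),('base',(414,551),(140.5,211),.0),('bowlrim',(266,385),(369,160),.05),('mortarrim',(586,306),(210,493),.085)):
    A=pix(f,a[0]/1.5,a[1]/1.5,z);B=pix(g,b[0]/1.5,b[1]/1.5,z);print(n,A.round(3),(B-A).round(4)[:2])
crop(f,'b1.png',230,330,310,384,6);crop(g,'b2.png',45,145,90,180,6)
```

```text
green [ 0.653 -0.01   0.128] [0.0063 0.0008]
black [ 0.658 -0.213  0.188] [ 0.0088 -0.001 ]
tina [0.717 0.099 0.085] [0.0048 0.0015]
tinb [ 0.721 -0.108  0.07 ] [0.0044 0.0035]
bottle [0.538 0.414 0.2  ] [0.0036 0.0042]
base [ 0.002 -0.003  0.   ] [-0.0005  0.0011]
bowlrim [0.368 0.309 0.05 ] [0.0028 0.0136]
mortarrim [ 0.52  -0.383  0.085] [0.0043 0.004 ]
```

View pics/b1.png

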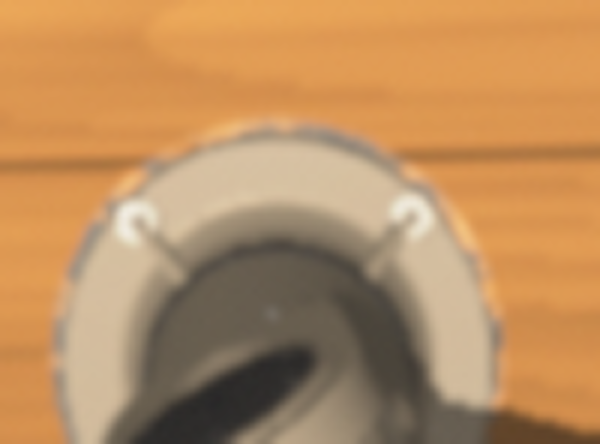

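View pics/b2.png

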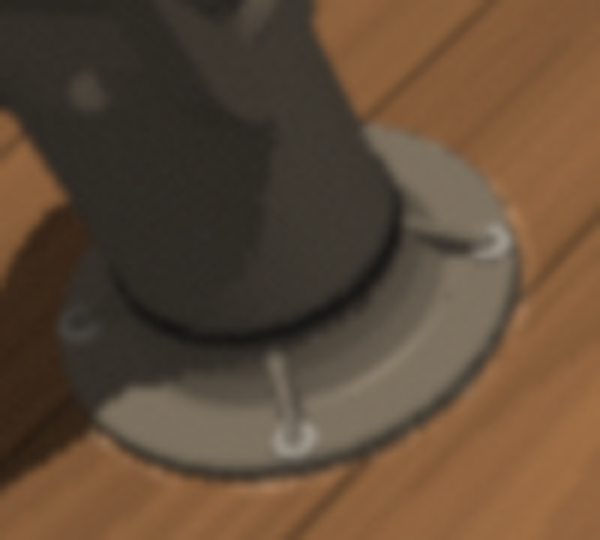

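```bash
cat >> h.py <<'E'
def plan(x,y,z,jaw=None):
    o=get_obs();M=R.from_rotvec(o['orientation']).as_matrix()
    g=o['tcp_pos']+.155*M[:,1]; j0=np.arctan2(M[1,2],M[0,2])
    d=M.T@(np.array([x,y,z])-g)*100
    print('clock',o['clock'],'grasp',g.round(4),'jawyaw',j0.round(3),'down',M[2,1].round(4),'q7',o['joints'][6].round(3),'w',round(o['grip_width'],4))
    print('shift cm',d.round(2), 'twist',None if jaw is None else round(-(jaw-j0),3))
E
python3 -c "
from h import *
plan(.611,.226,.26,1.0)"
```

```text
clock 0.1 grasp [ 0.228  -0.6348  0.2488] jawyaw -1.226 down -1.0 q7 -0.083 w 0.0855
shift cm [-65.14  -1.01 -68.07] twist -2.226
```

```bash
python3 -m jog '[[[-5,-1,-5],-0.15,-1],[[-32,-1,-34],-1.2,-1],[[-32,-1,-34],-1.2,-1],[[-32,-1,-34],-1.2,-1],[[-32,-1,-34],-1.2,-1],[[-32,-1,-34],-1.2,-1],[[-32,-1,-34],-1.2,-1],[[-32,-1,-34],-1.2,-1],[[-32,-1,-34],-1.2,-1],[[-32,-1,-34],-1.2,-1]]' 80; python3 -c "
from h import *
plan(.611,.226,.26,1.0)"
```

```text
clock: 1.35
tcp_pos: [0.414, -0.2079, 0.4145]
orientation: [-1.197, 1.229, -1.229]
contact_force: [0.3, -0.2, -0.3]
grip_width: 0.0856
clock 1.35 grasp [ 0.4139 -0.208   0.2595] jawyaw -0.027 down -1.0 q7 0.234 w 0.0856
shift cm [-43.91  -0.08  18.53] twist -1.027
```

```bash
python3 -m jog '[[[-43.9,-1,18.5],-1.03,-1],[[-43.9,-1,18.5],-1.03,-1],[[-43.9,-1,18.5],-1.03,-1],[[-43.9,-1,18.5],-1.03,-1],[[-43.9,-1,18.5],-1.03,-1],[[-43.9,-1,18.5],-1.03,-1],[[-43.9,-1,18.5],-1.03,-1],[[-43.9,-1,18.5],-1.03,-1],[[-43.9,-1,18.5],-1.03,-1],[[-43.9,-1,18.5],-1.03,-1]]'; python3 -c "
from h import *
plan(.611,.226,.26,1.0)
for n in('top','scene'): f=snap(n,n+'1.png')
f=load('top1.png');crop(f,'t3.png',150,270,110,230,5)
f=load('scene1.png');crop(f,'s3.png',240,380,60,200,5)
"
```

```text
clock: 2.6
tcp_pos: [0.6114, 0.2248, 0.4238]
orientation: [-1.526, 0.447, -0.446]
contact_force: [-0.2, -0.2, -0.5]
grip_width: 0.0856
clock 2.6 grasp [0.6112 0.2245 0.2688] jawyaw 1.001 down -1.0 q7 0.268 w 0.0856
shift cm [-0.1   0.88  0.12] twist 0.001
```

View pics/t3.png

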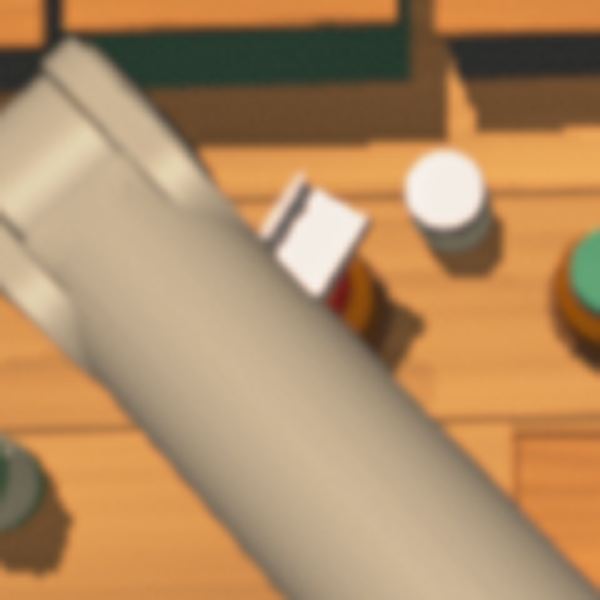

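View pics/s3.png

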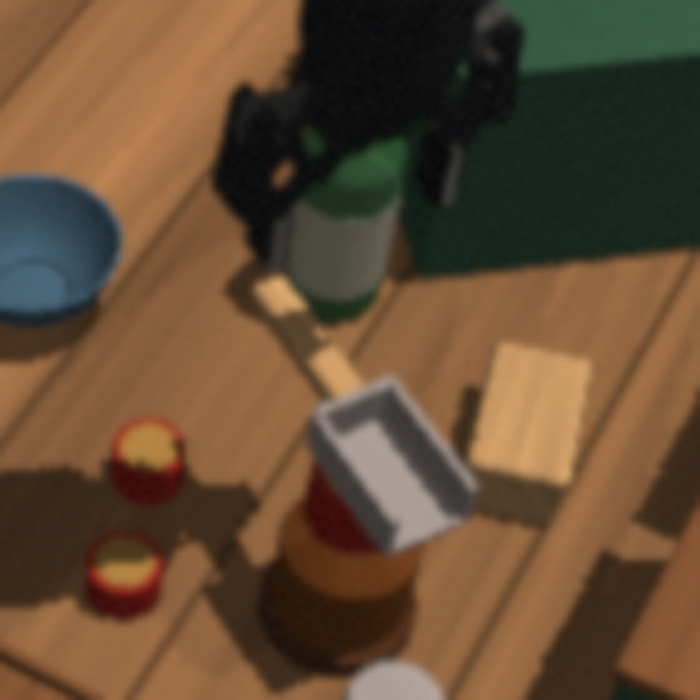

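```bash
python3 -c "
from h import *
o=get_obs();print(o['joints'].round(3))
M=R.from_rotvec(o['orientation']).as_matrix();f=load('scene1.png')
for s in(-1,0,1):
  for d in(.155,.165):
    u,v=proj(f,o['tcp_pos']+d*M[:,1]+s*.0428*M[:,2]);print(s,d,(u-240)*5,(v-60)*5)
"
```

```text
[ 0.056  0.518 -0.724  1.556  0.36   1.205  0.268]
-1 0.155 269.35756426960495 249.74766039576514
-1 0.165 267.50373286765523 264.6251177648964
0 0.155 346.74440549853614 219.35802089143806
0 0.165 344.1866997869363 234.35665827668018
1 0.155 422.43600066010345 189.63410072699048
1 0.165 419.20538959447043 204.74512569619662
```

```bash
python3 -m jog '[[[0,4,0.1],0,-1],[[0,8,0.1],0,-1],[[0,11.1,0.1],0,-1],[[0,11.1,0.1],0,-1],[[0,11.1,0.1],0,-1],[[0,11.1,0.1],0,1],[[0,11.1,0.1],0,1],[[0,11.1,0.1],0,1],[[0,11.1,0.1],0,1],[[0,11.1,0.1],0,1]]' 80; python3 -c "
from h import *
plan(.611,.226,.24,1.0)
for n in('top','scene'): f=snap(n,n+'2.png')
f=load('scene2.png');crop(f,'s3b.png',240,380,60,200,5)
"
```

```text
clock: 3.95
tcp_pos: [0.6113, 0.2278, 0.314]
orientation: [-1.525, 0.444, -0.444]
contact_force: [-0.2, -1.4, 2.3]
grip_width: 0.0187
clock 3.95 grasp [0.6114 0.2278 0.159 ] jawyaw 1.004 down -1.0 q7 0.2 w 0.0187
shift cm [ 0.07 -8.1  -0.17] twist 0.004
```

View pics/s3b.png

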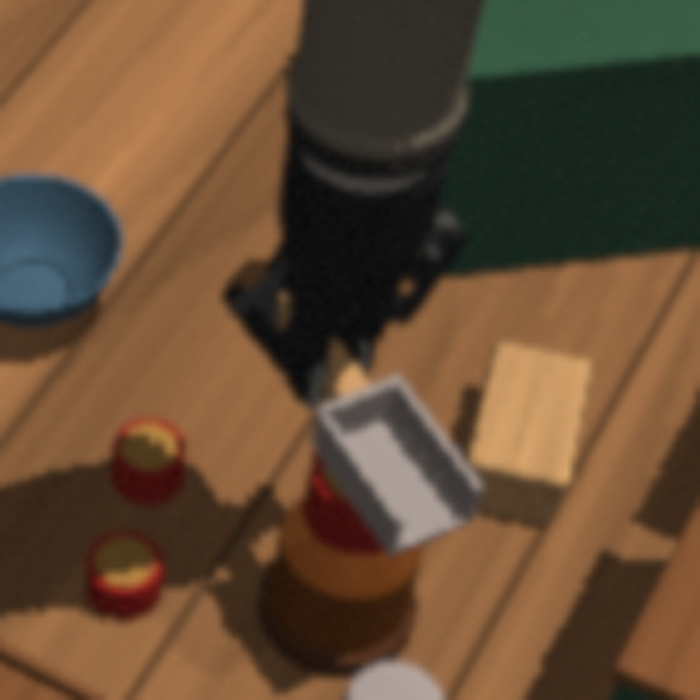

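The fingers have closed on the handle (18.7 mm), and the bowl still sits on the cap at crop (400,460). Lifting.

```bash
python3 -m jog '[[[0,-1,0],0,1],[[0,-4,0],0,1],[[0,-8,0],0,1],[[0,-8,0],0,1],[[0,-8,0],0,1]]'; python3 -c "
from h import *
plan(.477,-.086,.24,-.02)
for n in('top','scene'): f=snap(n,n+'3.png')
f=load('scene3.png');crop(f,'s4.png',220,380,60,200,5)
f=load('top3.png');crop(f,'t4.png',150,270,110,230,5)
"
```

```text
clock: 4.68
tcp_pos: [0.6111, 0.2275, 0.3934]
orientation: [-1.525, 0.444, -0.444]
contact_force: [-0.3, 0.0, -1.6]
grip_width: 0.0186
clock 4.675 grasp [0.611  0.2274 0.2384] jawyaw 1.004 down -1.0 q7 0.249 w 0.0186
shift cm [  5.53  -0.14 -33.64] twist 1.024
```

View pics/s4.png

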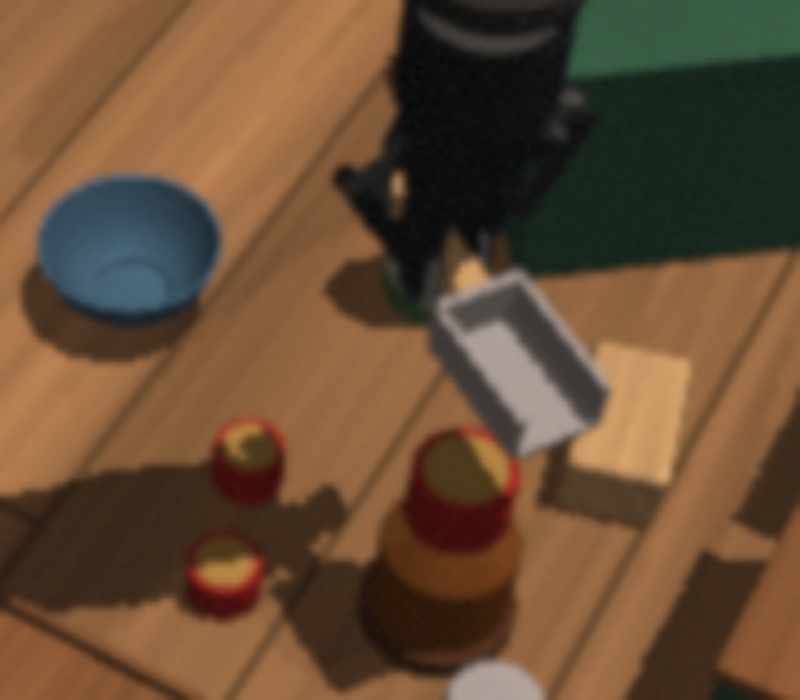

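View pics/t4.png

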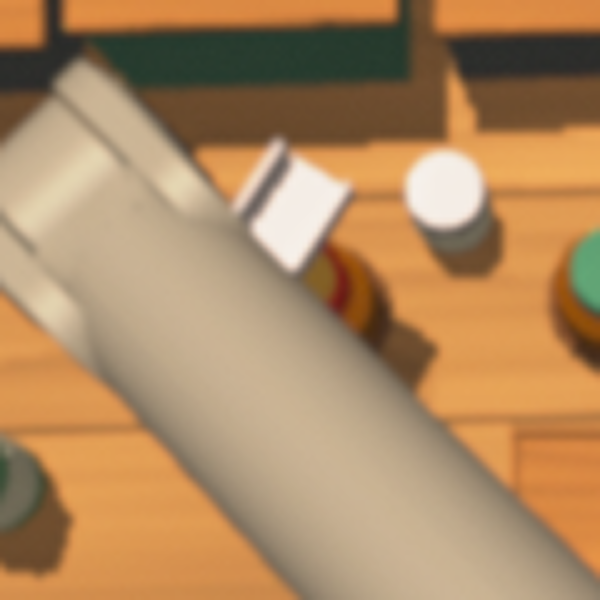

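The scoop is held level and clear of the cap, whose brass top is visible at crop (465,470). Moving over the tray.

```bash
python3 -m jog '[[[0.5,-0.2,-3],0.1,1],[[1.5,-0.2,-9],0.25,1],[[2.5,-0.2,-15],0.4,1],[[3.5,-0.2,-21],0.55,1],[[4.5,-0.2,-26],0.7,1],[[5.5,-0.2,-30],0.85,1],[[5.5,-0.2,-33.6],1.02,1],[[5.5,-0.2,-33.6],1.02,1],[[5.5,-0.2,-33.6],1.02,1],[[5.5,-0.2,-33.6],1.02,1]]'; python3 -c "
from h import *
plan(.477,-.086,.06,-.02)
print(get_obs()['joints'].round(3))
for n in('top','scene'): f=snap(n,n+'4.png')
f=load('scene4.png');crop(f,'s5.png',130,290,130,280,5)
f=load('top4.png');crop(f,'t5.png',210,360,130,260,5)
"
```

```text
clock: 6.02
tcp_pos: [0.4777, -0.0841, 0.3955]
orientation: [-1.202, 1.219, -1.218]
contact_force: [-0.1, 0.6, -1.1]
grip_width: 0.0187
clock 6.025 grasp [ 0.4777 -0.084   0.2405] jawyaw -0.013 down -1.0 q7 -0.086 w 0.0187
shift cm [ 0.21 18.05 -0.06] twist 0.007
[ 0.493  0.214 -0.506  1.98   0.124  0.978 -0.086]
```

View pics/s5.png

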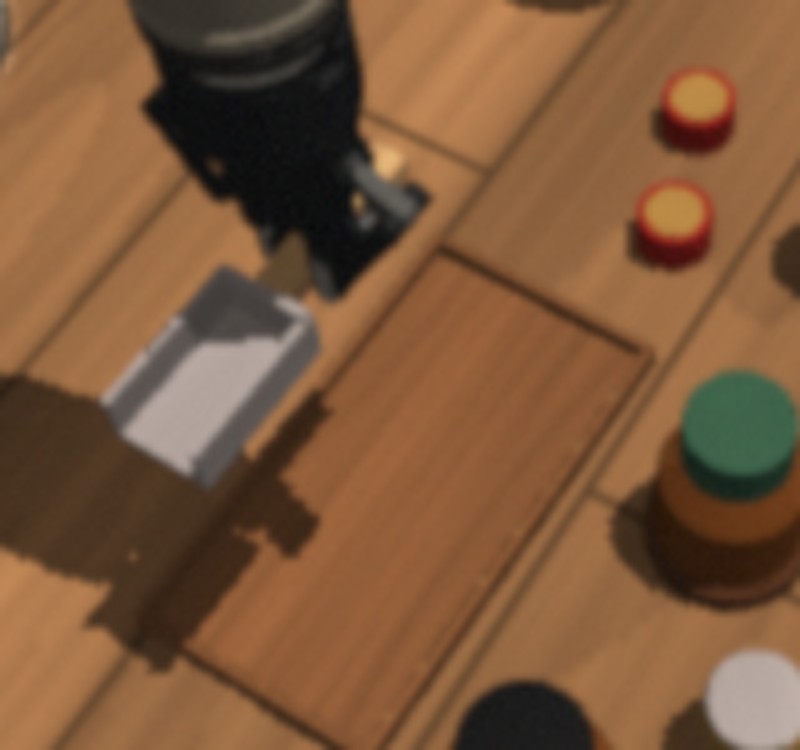

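View pics/t5.png

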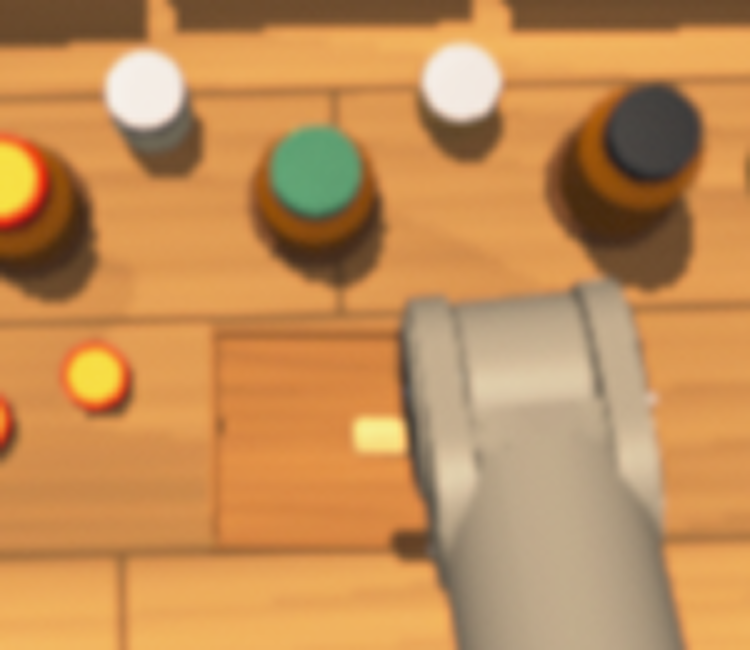

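```bash
python3 -m jog '[[[0.2,3,0],0,1],[[0.2,8,0],0,1],[[0.2,13,0],0,1],[[0.2,17,0],0,1],[[0.2,19.5,0],0,1],[[0.2,20.3,0],0,1],[[0.2,20.3,0],0,1],[[0.2,20.3,0],0,1]]'; python3 -c "
from h import *
plan(.477,-.086,.0285,-.02)
for n in('top','scene'): f=snap(n,n+'5.png')
f=load('scene5.png');crop(f,'s6.png',130,290,150,290,5)
"
```

```text
clock: 7.12
tcp_pos: [0.4779, -0.0872, 0.1938]
orientation: [-1.2, 1.219, -1.222]
contact_force: [0.0, 0.4, 0.2]
grip_width: 0.0187
clock 7.125 grasp [ 0.4783 -0.0872  0.0388] jawyaw -0.016 down -1.0 q7 -0.305 w 0.0187
shift cm [-0.12  1.03 -0.13] twist 0.004
```

View pics/s6.png

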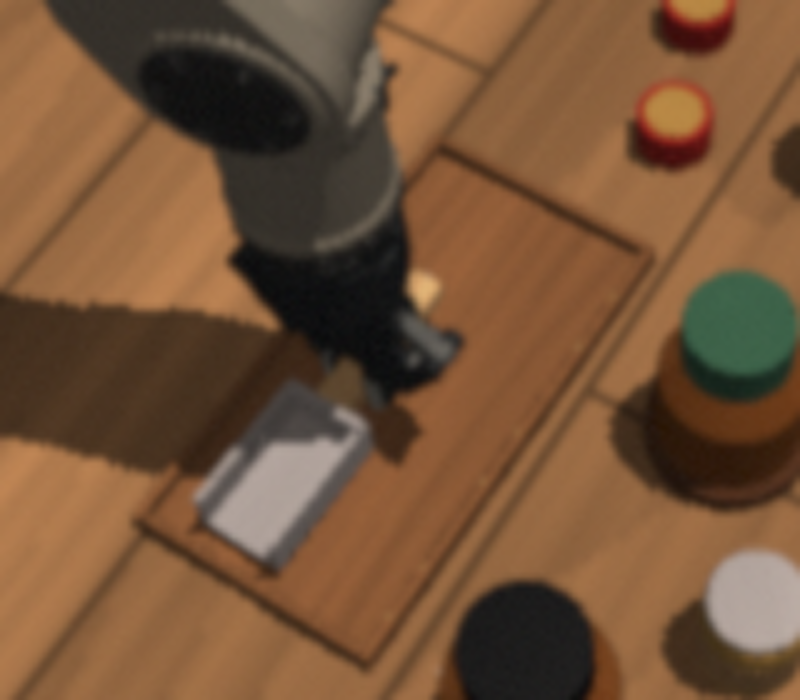

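```bash
python3 -m jog '[[[-0.7,0,0],0,1],[[-0.7,0.4,0],0,1],[[-0.7,0.7,0],0,1],[[-0.7,0.9,0],0,1],[[-0.7,1.0,0],0,1],[[-0.7,1.0,0],0,1]]'; python3 -c "
from h import *
plan(.477,-.086,.0285,-.02)"
```

```text
clock: 7.98
tcp_pos: [0.4773, -0.0803, 0.1827]
orientation: [-1.202, 1.221, -1.221]
contact_force: [-0.7, -0.7, -1.3]
grip_width: 0.0184
clock 7.975 grasp [ 0.4773 -0.0803  0.0277] jawyaw -0.016 down -1.0 q7 -0.333 w 0.0184
shift cm [ 0.57 -0.08 -0.02] twist 0.004
```

```bash
python3 -m jog '[[[0,0.2,0],0,1],[[0,0.2,0],0,1],[[0,0.2,0],0,1]]'; python3 -c "
from h import *
plan(.477,-.086,.0285,-.02)
for n in('scene',): f=snap(n,n+'6.png')
f=load('scene6.png');crop(f,'s7.png',150,250,200,290,7)
"
```

```text
clock: 8.35
tcp_pos: [0.4774, -0.0799, 0.1819]
orientation: [-1.202, 1.221, -1.222]
contact_force: [-5.0, 1.5, 18.4]
grip_width: 0.0188
clock 8.35 grasp [ 0.4774 -0.0801  0.0269] jawyaw -0.017 down -1.0 q7 -0.336 w 0.0188
shift cm [ 0.59 -0.16 -0.03] twist 0.003
```

View pics/s7.png

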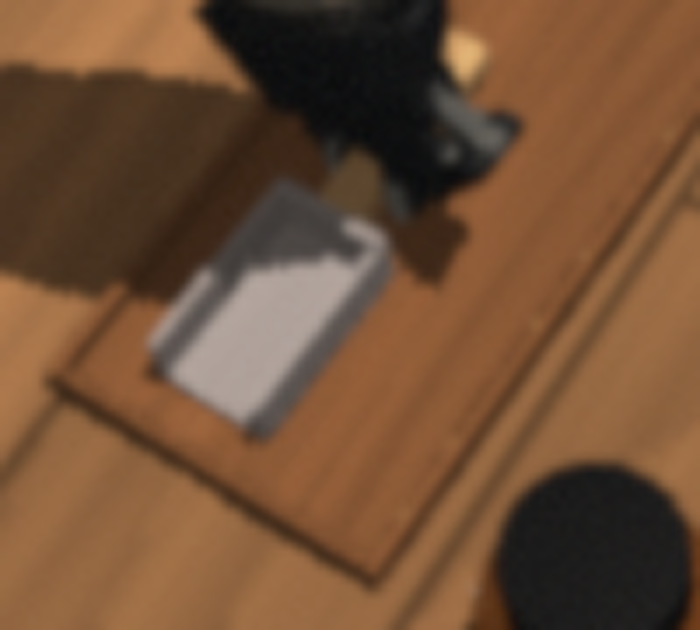

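Contact (18 N), and the bowl sits on the floor well inside the tray walls. Releasing.

```bash
python3 -m jog '[[[0,-0.1,0],0,1],[[0,-0.1,0],0,0],[[0,-0.1,0],0,0],[[0,-0.1,0],0,0],[[0,-0.1,0],0,0],[[0,-4,0],0,0],[[0,-9,0],0,-0.5],[[0,-15,0],0,-1],[[0,-21,0],0,-1],[[0,-22,0],0,-1]]'; python3 -m jog '[[[-5,0,4],0,-1],[[-8,0,10],0,-1],[[-8,0,10],0,-1],[[-8,0,10],0,-1]]'; python3 -c "
from h import *
plan(.48,-.08,.0285,-.02)
for n in('top','scene'): f=snap(n,n+'7.png')
f=load('scene7.png');crop(f,'s8.png',150,350,120,270,4)
f=load('top7.png');crop(f,'t8.png',190,340,130,250,5)
"
```

```text
clock: 9.65
tcp_pos: [0.4785, -0.08, 0.4049]
orientation: [-1.197, 1.215, -1.226]
contact_force: [-0.2, 0.4, -0.9]
grip_width: 0.0857
clock: 10.15
tcp_pos: [0.5784, -0.0018, 0.3992]
orientation: [-1.204, 1.223, -1.219]
contact_force: [0.0, -0.9, 0.6]
grip_width: 0.0853
clock 10.15 grasp [ 0.578  -0.0018  0.2442] jawyaw -0.015 down -1.0 q7 -0.315 w 0.0853
shift cm [ 7.97 21.6  -9.62] twist 0.005
```

View pics/s8.png

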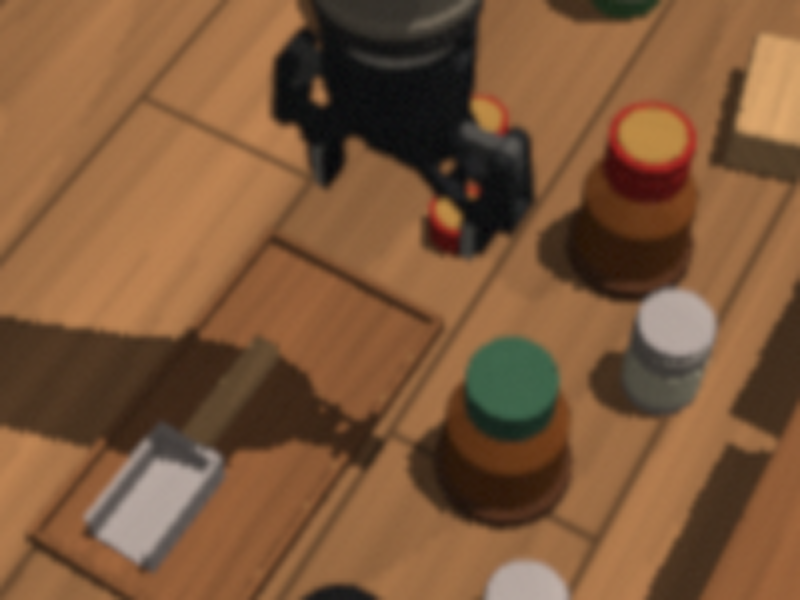

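View pics/t8.png

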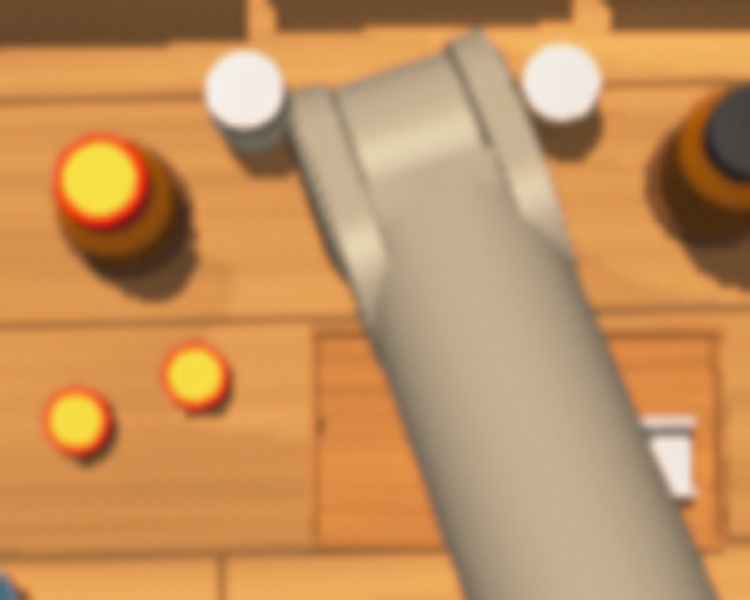

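The scoop lies flat in the tray with its handle towards +y. The red cap's top is at top px (210.2,166.0) and scene px (313,154).

```bash
python3 -c "
from h import *
f=load('top7.png');g=load('scene7.png')
print(pix(f,210.2,166,.136),pix(g,313,154,.136))
for fr in(f,g): # colour centroid of red+brass top
    pass
from scipy.optimize import least_squares
def e(p):
    a=proj(f,p);b=proj(g,p);return [a[0]-210.2,a[1]-166,b[0]-313,b[1]-154]
r=least_squares(e,[.65,.19,.136]);print(r.x,r.fun)
plan(.65,.19,.2,0.29-2.6)
"
```

```text
[0.64967886 0.18754602 0.136     ] [0.6545926  0.19358087 0.136     ]
[0.65288506 0.1895763  0.13862056] [-0.77055544 -1.13836135 -1.12209603  0.18894709]
clock 10.25 grasp [ 0.5774 -0.0029  0.2449] jawyaw -0.017 down -1.0 q7 -0.315 w 0.0857
shift cm [-19.42   4.46   6.94] twist 2.293
```

```bash
python3 -m jog '[[[-4,0,1.5],0.18,-1],[[-9,0,3],0.36,-1],[[-14,0,5],0.54,-1],[[-18,0,6.5],0.72,-1],[[-19.5,0,7],0.9,-1],[[-19.5,0,7],1.08,-1],[[-19.5,0,7],1.26,-1],[[-19.5,0,7],1.44,-1],[[-19.5,0,7],1.62,-1],[[-19.5,0,7],1.8,-1]]'; python3 -c "
from h import *
plan(.652,.1905,.2,0.29-2.6)
print(get_obs()['joints'].round(2))"
```

```text
clock: 11.5
tcp_pos: [0.6512, 0.1903, 0.4009]
orientation: [-0.265, -2.086, 2.087]
contact_force: [-0.2, 1.1, 0.3]
grip_width: 0.0857
clock 11.5 grasp [0.6512 0.1902 0.2459] jawyaw -1.824 down -1.0 q7 -2.277 w 0.0857
shift cm [-0.08  4.59 -0.05] twist 0.486
[-0.25  0.49 -0.18  1.54  0.1   1.12 -2.28]
```

```bash
python3 -m jog '[[[0,2,0],0.17,-1],[[0,4,0],0.33,-1],[[0,6,0],0.45,-1],[[0,8,0],0.45,-1],[[0,8,0],0.45,-1],[[0,8,0],0.45,-1]]'; python3 -c "
from h import *
plan(.652,.1905,.115,None)
print(get_obs()['joints'].round(2))
for n in('top','scene'): f=snap(n,n+'8.png')
f=load('scene8.png');crop(f,'s9.png',250,370,80,200,5)
"
```

```text
clock: 12.25
tcp_pos: [0.652, 0.1917, 0.3214]
orientation: [-0.659, -1.82, 1.819]
contact_force: [-0.1, -0.1, -1.0]
grip_width: 0.0848
clock 12.25 grasp [0.6521 0.1918 0.1664] jawyaw -2.265 down -1.0 q7 -2.688 w 0.0848
shift cm [-0.07  5.14  0.11] twist None
[-0.32  0.56 -0.09  1.61  0.06  0.97 -2.69]
```

View pics/s9.png

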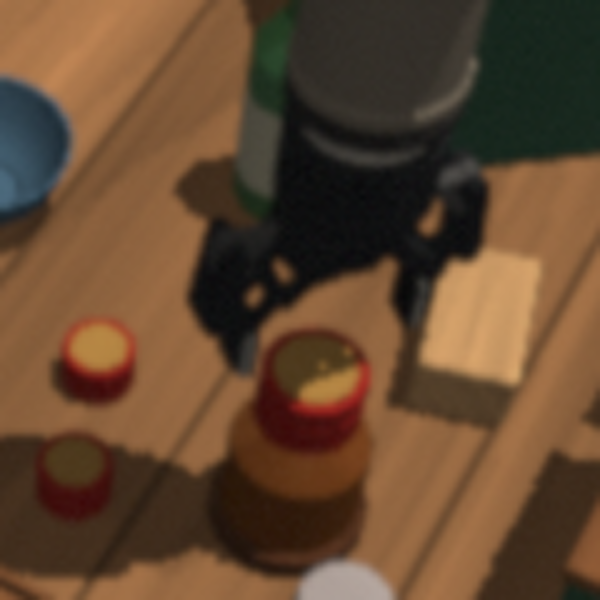

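```bash
python3 -m jog '[[[-0.05,2.5,0.1],0,-1],[[-0.05,4.5,0.1],0,-1],[[-0.05,5.1,0.1],0,-1],[[-0.05,5.1,0.1],0,-1],[[-0.05,5.1,0.1],0,0.7],[[-0.05,5.1,0.1],0,0.7],[[-0.05,5.1,0.1],0,0.7],[[-0.05,5.1,0.1],0,0.7]]' 20; python3 -c "
from h import *
plan(.652,.1905,.115,None)
o=get_obs();print(o['joints'].round(2),o['contact_force'].round(1),o['moment'].round(2))
M=R.from_rotvec(o['orientation']).as_matrix();print('tool frame F',(M.T@o['contact_force']).round(1))
"
```

```text
clock: 13.35
tcp_pos: [0.652, 0.1912, 0.2707]
orientation: [-0.661, -1.821, 1.818]
contact_force: [0.5, 0.3, 4.5]
grip_width: 0.058
clock 13.35 grasp [0.6523 0.1913 0.1157] jawyaw -2.266 down -1.0 q7 -2.694 w 0.058
shift cm [-0.03  0.07  0.08] twist None
[-0.32  0.62 -0.08  1.65  0.06  0.88 -2.69] [0.5 0.3 4.5] [ 0.2  -0.17  0.03]
tool frame F [-0.2 -4.5 -0.6]
```

```bash
python3 -m jog '[[[0,0,0],0,0.9],[[0,0,0],0,0.9],[[0,0,0],-0.1,0.9],[[0,-0.05,0],-0.2,0.9],[[0,-0.1,0],-0.35,0.9],[[0,-0.13,0],-0.5,0.9],[[0,-0.13,0],-0.5,0.9]]' 70; python3 -c "
from h import *
plan(.652,.1905,.115,None)
o=get_obs();print(o['joints'].round(2),o['contact_force'].round(1),o['moment'].round(2))
for n in('scene',): f=snap(n,n+'9.png')
f=load('scene9.png');crop(f,'s10.png',250,370,80,200,5)
"
```

```text
clock: 14.22
tcp_pos: [0.6519, 0.1908, 0.2712]
orientation: [-0.21, -2.119, 2.118]
contact_force: [1.9, 0.2, 4.7]
grip_width: 0.0568
clock 14.225 grasp [0.652  0.1909 0.1162] jawyaw -1.768 down -1.0 q7 -2.267 w 0.0568
shift cm [-0.01  0.12  0.04] twist None
[-0.23  0.63 -0.21  1.64  0.16  0.89 -2.27] [1.9 0.2 4.7] [ 0.26 -0.46 -0.01]
```

View pics/s10.png

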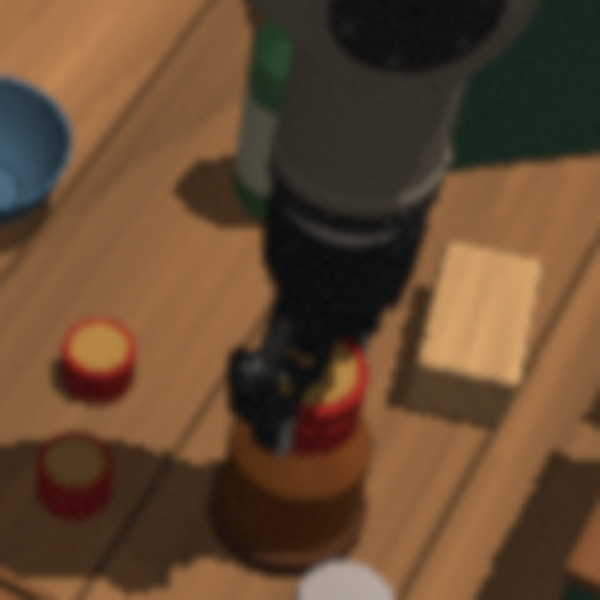

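```bash
python3 -m jog '[[[0,-0.05,0],-0.15,0.9],[[0,-0.1,0],-0.3,0.9],[[0,-0.12,0],-0.45,0.9],[[0,-0.15,0],-0.6,0.9]]' ; python3 -c "
from h import *
plan(.652,.1905,.115,None)
o=get_obs();print(o['joints'].round(2),o['contact_force'].round(1),o['moment'].round(2))
"; python3 -m jog '[[[0,-0.05,0],-0.15,0.9],[[0,-0.1,0],-0.3,0.9],[[0,-0.12,0],-0.45,0.9],[[0,-0.15,0],-0.6,0.9]]' ; python3 -c "
from h import *
plan(.652,.1905,.115,None)
o=get_obs();print(o['joints'].round(2),o['contact_force'].round(1),o['moment'].round(2))
for n in('scene',): f=snap(n,n+'10.png')
f=load('scene10.png');crop(f,'s11.png',250,370,80,200,5)
"
```

```text
clock: 14.78
tcp_pos: [0.6517, 0.1909, 0.2724]
orientation: [-0.411, 1.997, -1.998]
contact_force: [2.4, -0.4, 3.3]
grip_width: 0.0572
clock 14.775 grasp [0.6517 0.1909 0.1174] jawyaw -1.164 down -1.0 q7 -1.748 w 0.0572
shift cm [-0.01  0.24  0.05] twist None
[-0.13  0.64 -0.35  1.63  0.26  0.91 -1.75] [ 2.4 -0.4  3.3] [ 0.21 -0.41 -0.04]
clock: 15.28
tcp_pos: [0.6514, 0.1908, 0.2733]
orientation: [-0.888, 1.612, -1.612]
contact_force: [2.2, 0.2, -0.0]
grip_width: 0.057
clock 15.275 grasp [0.6513 0.1907 0.1183] jawyaw -0.564 down -1.0 q7 -1.226 w 0.057
shift cm [-0.02  0.33  0.07] twist None
[-0.04  0.67 -0.49  1.62  0.37  0.95 -1.23] [ 2.2  0.2 -0. ] [ 0.21 -0.4   0.  ]
```

View pics/s11.png

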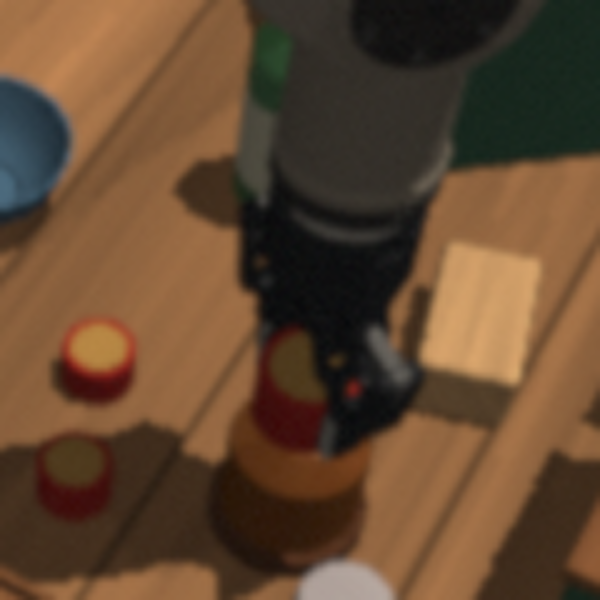

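```bash
python3 -m jog '[[[0,-0.08,0],-0.15,0.9],[[0,-0.14,0],-0.3,0.9],[[0,-0.18,0],-0.45,0.9],[[0,-0.22,0],-0.6,0.9],[[0,-0.26,0],-0.75,0.9],[[0,-0.3,0],-0.9,0.9],[[0,-0.34,0],-1.05,0.9],[[0,-0.38,0],-1.2,0.9]]' ; python3 -c "
from h import *
plan(.652,.1905,.115,None)
o=get_obs();print(o['joints'].round(2),o['contact_force'].round(1),o['moment'].round(2))
for n in('scene','top'): f=snap(n,n+'11.png')
f=load('scene11.png');crop(f,'s12.png',250,370,80,200,5)
"
```

```text
clock: 16.32
tcp_pos: [0.6516, 0.1907, 0.2768]
orientation: [-1.445, 0.731, -0.731]
contact_force: [4.4, 2.1, -2.4]
grip_width: 0.0567
clock 16.325 grasp [0.6515 0.1906 0.1218] jawyaw 0.634 down -1.0 q7 -0.173 w 0.0567
shift cm [0.04 0.68 0.03] twist None
[ 0.13  0.74 -0.76  1.61  0.57  1.03 -0.17] [ 4.4  2.1 -2.4] [ 0.29 -0.8  -0.02]
```

View pics/s12.png

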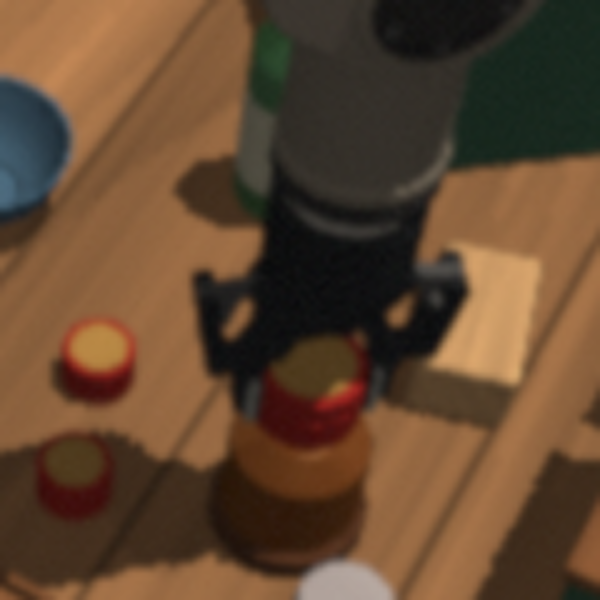

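```bash
python3 -m jog '[[[0,-0.1,0],-0.15,0.9],[[0,-0.14,0],-0.3,0.9],[[0,-0.18,0],-0.45,0.9],[[0,-0.22,0],-0.6,0.9],[[0,-0.26,0],-0.75,0.9],[[0,-0.3,0],-0.9,0.9],[[0,-0.34,0],-1.05,0.9],[[0,-0.38,0],-1.2,0.9]]' ; python3 -c "
from h import *
plan(.652,.1905,.115,None)
o=get_obs();print(o['joints'].round(2),o['contact_force'].round(1),o['moment'].round(2))
"
```

```text
clock: 17.42
tcp_pos: [0.6515, 0.1909, 0.2808]
orientation: [-1.562, -0.205, 0.206]
contact_force: [4.2, 1.3, -1.9]
grip_width: 0.0568
clock 17.425 grasp [0.6515 0.1908 0.1258] jawyaw 1.833 down -1.0 q7 0.902 w 0.0568
shift cm [ 0.04  1.08 -0.04] twist None
[ 0.26  0.84 -1.01  1.6   0.76  1.15  0.9 ] [ 4.2  1.3 -1.9] [ 0.35 -0.78 -0.05]
```

```bash
python3 -m jog '[[[0,-0.06,0],-0.15,0.9],[[0,-0.1,0],-0.3,0.9],[[0,-0.14,0],-0.45,0.9],[[0,-0.18,0],-0.6,0.9],[[0,-0.22,0],-0.75,0.9],[[0,-0.26,0],-0.9,0.9],[[0,-0.3,0],-1.05,0.9],[[0,-0.34,0],-1.2,0.9],[[0,-0.34,0],-1.2,0.9]]' ; python3 -c "
from h import *
plan(.652,.1905,.115,None)
o=get_obs();print(o['joints'].round(2),o['contact_force'].round(1),o['moment'].round(2))
"
```

```text
clock: 18.55
tcp_pos: [0.6517, 0.1908, 0.284]
orientation: [-1.26, -1.125, 1.126]
contact_force: [4.7, 2.2, -3.0]
grip_width: 0.057
clock 18.55 grasp [0.6516 0.1907 0.129 ] jawyaw 3.029 down -1.0 q7 2.001 w 0.057
shift cm [-0.01  1.4  -0.04] twist None
[ 0.35  0.96 -1.22  1.59  0.93  1.28  2.  ] [ 4.7  2.2 -3. ] [ 0.38 -1.14 -0.  ]
```

```bash
python3 -m jog '[[[0,0,0],-0.15,0.9],[[0,-0.2,0],-0.2,0.9],[[0,-0.4,0],-0.2,0.9],[[0,-0.6,0],-0.2,0.9],[[0,-0.6,0],-0.2,0.9]]' ; python3 -c "
from h import *
plan(.652,.1905,.115,None)
o=get_obs();print(o['joints'].round(2),o['contact_force'].round(1),o['moment'].round(2))
for n in('scene','top'): f=snap(n,n+'12.png')
f=load('scene12.png');crop(f,'s13.png',250,370,80,200,5)
"
```

```text
clock: 19.18
tcp_pos: [0.6511, 0.1909, 0.2909]
orientation: [-1.165, -1.275, 1.277]
contact_force: [0.0, -0.2, -1.7]
grip_width: 0.0569
clock 19.175 grasp [0.6509 0.1908 0.1359] jawyaw -3.051 down -1.0 q7 2.194 w 0.0569
shift cm [-0.03  2.09 -0.11] twist None
[ 0.36  0.97 -1.26  1.58  0.95  1.31  2.19] [ 0.  -0.2 -1.7] [-0.01  0.03 -0.  ]
```

View pics/s13.png

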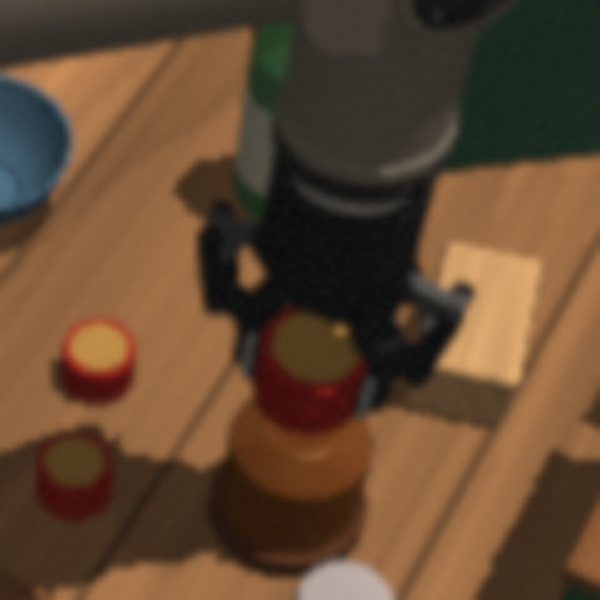

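Cap is free (only its weight on the wrist). Lift and check.

```bash
python3 -m jog '[[[0,-1,0],0,0.9],[[0,-3,0],0,0.9],[[0,-6,0],0,0.9],[[0,-9,0],0.1,0.9],[[0,-11,0],0.25,0.9],[[0,-11,0],0.4,0.9],[[0,-11,0],0.55,0.9],[[0,-11,0],0.7,0.9],[[0,-11,0],0.85,0.9],[[0,-11,0],1.0,0.9]]' ; python3 -c "
from h import *
plan(.523,.003,.24,1.55)
o=get_obs();print(o['joints'].round(2),o['contact_force'].round(1),o['moment'].round(2))
for n in('scene','top'): f=snap(n,n+'13.png')
f=load('scene13.png');crop(f,'s14.png',130,370,40,240,3)
f=load('top13.png');crop(f,'t14.png',190,340,130,250,5)
"
```

```text
clock: 20.52
tcp_pos: [0.6512, 0.1916, 0.4037]
orientation: [-1.508, -0.518, 0.514]
contact_force: [-0.6, 0.2, -1.7]
grip_width: 0.0573
clock 20.525 grasp [0.6515 0.1918 0.2487] jawyaw 2.23 down -1.0 q7 1.346 w 0.0573
shift cm [-21.72   0.82  -7.05] twist 0.68
[ 0.32  0.75 -1.15  1.49  0.7   1.34  1.35] [-0.6  0.2 -1.7] [-0.04  0.01  0.01]
```

View pics/s14.png

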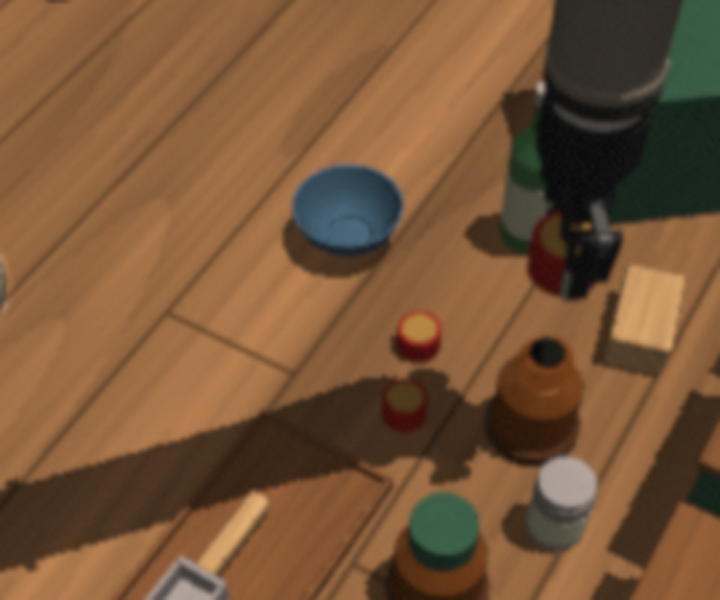

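View pics/t14.png

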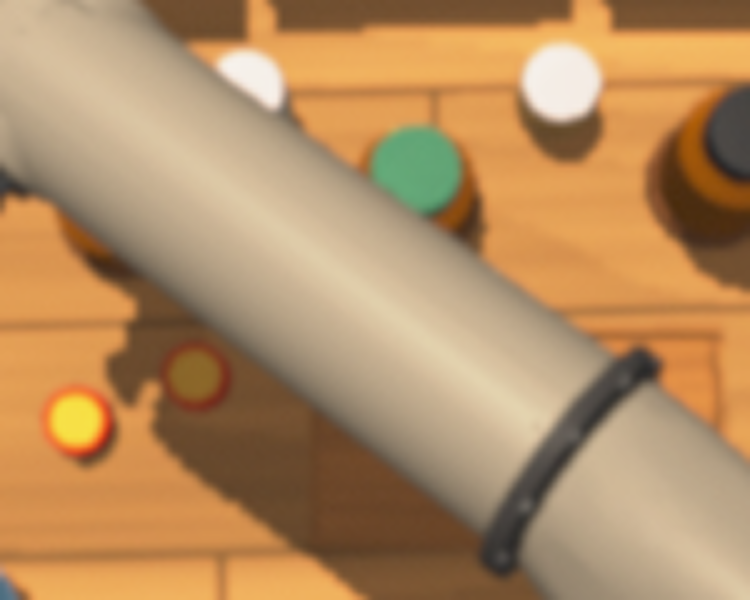

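The cap is off (bare neck visible). Moving over the tray.

```bash
python3 -m jog '[[[-2,0.3,-0.5],0.08,0.9],[[-6,0.3,-2],0.18,0.9],[[-11,0.3,-3.5],0.3,0.9],[[-16,0.3,-5],0.42,0.9],[[-20,0.3,-6.5],0.54,0.9],[[-21.7,0.3,-7],0.68,0.9],[[-21.7,0.3,-7],0.68,0.9],[[-21.7,0.3,-7],0.68,0.9],[[-21.7,0.3,-7],0.68,0.9]]' ; python3 -c "
from h import *
plan(.523,.003,.06,1.55)
o=get_obs();print(o['joints'].round(2),o['contact_force'].round(1),o['moment'].round(2))
"
```

```text
clock: 21.75
tcp_pos: [0.524, 0.0034, 0.3984]
orientation: [-1.57, 0.01, -0.011]
contact_force: [0.5, -0.2, -0.7]
grip_width: 0.0569
clock 21.75 grasp [0.5241 0.0035 0.2434] jawyaw 1.558 down -1.0 q7 0.998 w 0.0569
shift cm [-0.12 18.34 -0.07] twist 0.008
[ 0.78  0.47 -1.17  1.87  0.48  1.12  1.  ] [ 0.5 -0.2 -0.7] [-0.02  0.    0.01]
```

```bash
python3 -m jog '[[[0,3,0],0,0.9],[[0,7,0],0,0.9],[[0,11,0],0,0.9],[[0,14,0],0,0.9],[[0,16,0],0,0.9],[[0,17,0],0,0.9],[[0,17,0],0,0.9]]' ; python3 -c "
from h import *
plan(.523,.003,.024,1.55)
o=get_obs();print(o['joints'].round(2),o['contact_force'].round(1),o['moment'].round(2))
for n in('scene','top'): f=snap(n,n+'14.png')
f=load('scene14.png');crop(f,'s15.png',0,512,0,384,1.5);crop(f,'s15b.png',160,280,160,270,6)
"
```

```text
clock: 22.62
tcp_pos: [0.5238, 0.0025, 0.228]
orientation: [-1.571, 0.013, -0.013]
contact_force: [-0.0, -0.5, -0.5]
grip_width: 0.0568
clock 22.625 grasp [0.5238 0.0025 0.073 ] jawyaw 1.555 down -1.0 q7 0.783 w 0.0568
shift cm [-0.08  4.9   0.05] twist 0.005
[ 0.61  0.68 -0.95  2.01  0.75  0.85  0.78] [-0.  -0.5 -0.5] [0.   0.   0.01]
```

View pics/s15.png

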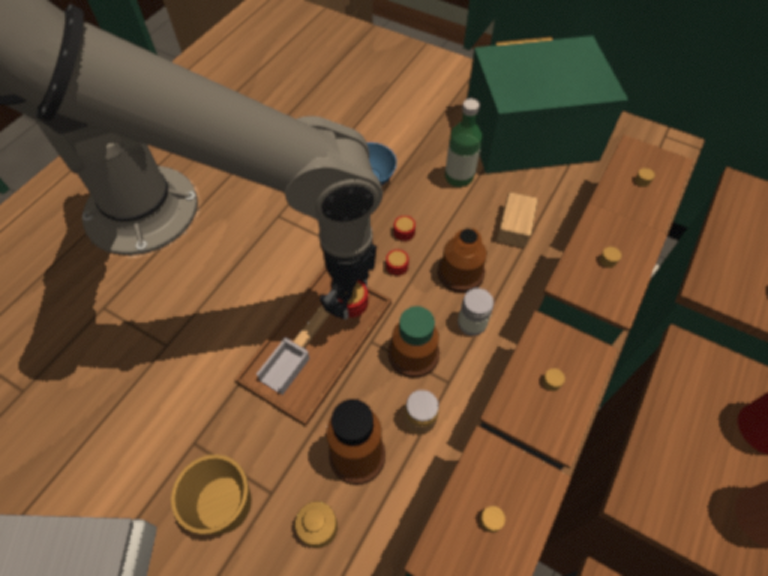

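View pics/s15b.png

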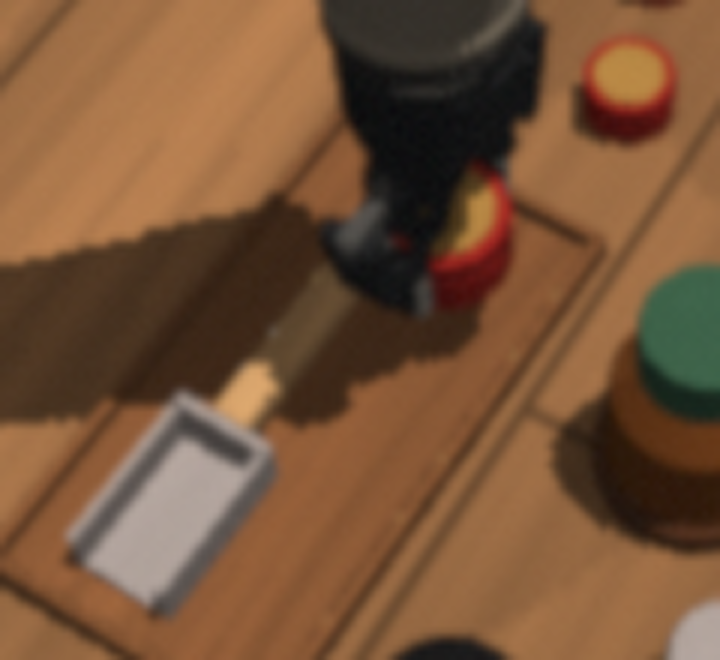

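```bash
python3 -m jog '[[[-0.6,1,0],0,0.9],[[-0.6,2.5,0],0,0.9],[[-0.6,3.5,0],0,0.9],[[-0.6,3.9,0],0,0.9],[[-0.6,3.9,0],0,0.9]]' ; python3 -c "
from h import *
plan(.518,.003,.024,1.55)
o=get_obs();print(o['contact_force'].round(1),o['moment'].round(2))
for n in('scene','top'): f=snap(n,n+'15.png')
f=load('scene15.png');crop(f,'s16b.png',160,280,160,270,6)
"
```

```text
clock: 23.35
tcp_pos: [0.5176, 0.0024, 0.1887]
orientation: [-1.571, 0.013, -0.013]
contact_force: [0.1, 0.1, -1.8]
grip_width: 0.0568
clock 23.35 grasp [0.5175 0.0024 0.0337] jawyaw 1.554 down -1.0 q7 0.721 w 0.0568
shift cm [0.05 0.97 0.06] twist 0.004
[ 0.1  0.1 -1.8] [ 0.05 -0.03  0.01]
```

View pics/s16b.png

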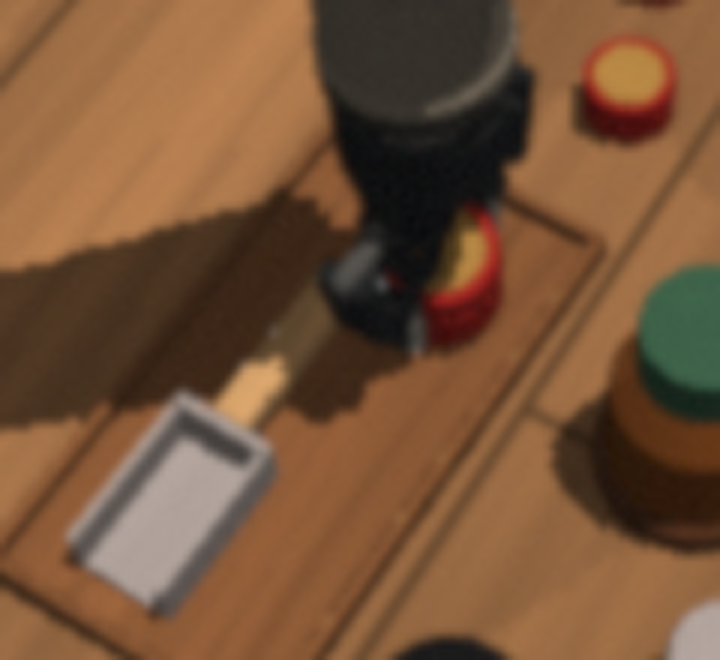

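```bash
python3 -m jog '[[[0,0.3,0],0,0.9],[[0,0.6,0],0,0.9],[[0,0.75,0],0,0.9],[[0,0.75,0],0,0.9]]' ; python3 -c "
from h import *
o=get_obs();print(o['tcp_pos'],o['contact_force'].round(1),o['moment'].round(2))"; python3 -m jog '[[[0,0.1,0],0,0.9],[[0,0.2,0],0,0.9],[[0,0.2,0],0,0.9]]' ; python3 -c "
from h import *
plan(.518,.003,.024,1.55)
o=get_obs();print(o['contact_force'].round(1),o['moment'].round(2))
"
```

```text
clock: 23.95
tcp_pos: [0.5176, 0.0022, 0.1814]
orientation: [-1.571, 0.013, -0.013]
contact_force: [0.0, 0.3, -1.2]
grip_width: 0.0564
[0.51755736 0.00224347 0.1813955 ] [ 0.   0.3 -1.2] [ 0.03  0.05 -0.01]
clock: 24.32
tcp_pos: [0.5176, 0.0022, 0.1794]
orientation: [-1.571, 0.013, -0.013]
contact_force: [0.8, -0.1, -1.4]
grip_width: 0.0564
clock 24.325 grasp [0.5176 0.0022 0.0244] jawyaw 1.554 down -1.0 q7 0.706 w 0.0564
shift cm [0.04 0.04 0.08] twist 0.004
[ 0.8 -0.1 -1.4] [-0.   -0.    0.02]
```

```bash
python3 -m jog '[[[0,0.1,0],0,0.9],[[0,0.1,0],0,0.9],[[0,0.1,0],0,0.9]]' ; python3 -c "
from h import *
o=get_obs();print(o['tcp_pos'],o['contact_force'].round(1),o['moment'].round(2))"; python3 -m jog '[[[0,0.1,0],0,0.9],[[0,0.1,0],0,0.9],[[0,0.1,0],0,0.9]]' ; python3 -c "
from h import *
plan(.518,.003,.024,1.55)
o=get_obs();print(o['contact_force'].round(1),o['moment'].round(2))
"
```

```text
clock: 24.7
tcp_pos: [0.5176, 0.0022, 0.1785]
orientation: [-1.571, 0.013, -0.013]
contact_force: [-0.1, -0.2, -1.6]
grip_width: 0.0569
[0.51758782 0.00224836 0.17849468] [-0.1 -0.2 -1.6] [-0.02 -0.    0.  ]
clock: 25.08
tcp_pos: [0.5177, 0.0023, 0.1779]
orientation: [-1.571, 0.013, -0.013]
contact_force: [-2.0, -0.2, 5.2]
grip_width: 0.057
clock 25.075 grasp [0.5178 0.0023 0.0229] jawyaw 1.554 down -1.0 q7 0.703 w 0.057
shift cm [ 0.02 -0.11  0.07] twist 0.004
[-2.  -0.2  5.2] [-0.2   0.33 -0.06]
```

Contact at 5 N. Opening partway and rising.

```bash
python3 -m jog '[[[0,0,0],0,0.0],[[0,0,0],0,-0.55],[[0,0,0],0,-0.55],[[0,0,0],0,-0.55],[[0,-1,0],0,-0.55],[[0,-3,0],0,-0.55],[[0,-6,0],0,-0.55],[[0,-11,0],0,-0.8],[[0,-16,0],0,-0.8],[[0,-20,0],0,-0.8]]' 20; python3 -m jog '[[[0,-20,0],0,-0.8],[[6,-20,10],0,-0.8],[[9,-20,16],0,-0.8],[[12,-20,22],0,-0.8],[[12,-20,26],0,-0.8],[[12,-20,26],0,-0.8]]'; python3 -c "
from h import *
plan(.518,.003,.024,1.55)
for n in('scene','top'): f=snap(n,n+'16.png')
f=load('scene16.png');crop(f,'s17b.png',150,370,100,270,3.5)
f=load('top16.png');crop(f,'t17.png',170,350,130,250,4)
"
```

```text
clock: 26.32
tcp_pos: [0.5175, 0.0027, 0.3801]
orientation: [-1.571, 0.011, -0.014]
contact_force: [1.0, -0.7, -0.3]
grip_width: 0.0769
clock: 27.08
tcp_pos: [0.6373, 0.2484, 0.5749]
orientation: [-1.57, 0.013, -0.014]
contact_force: [0.2, -0.1, 0.1]
grip_width: 0.0768
clock 27.075 grasp [0.6373 0.2484 0.4199] jawyaw 1.554 down -1.0 q7 0.725 w 0.0768
shift cm [-11.51  39.58 -24.75] twist 0.004
```

View pics/s17b.png

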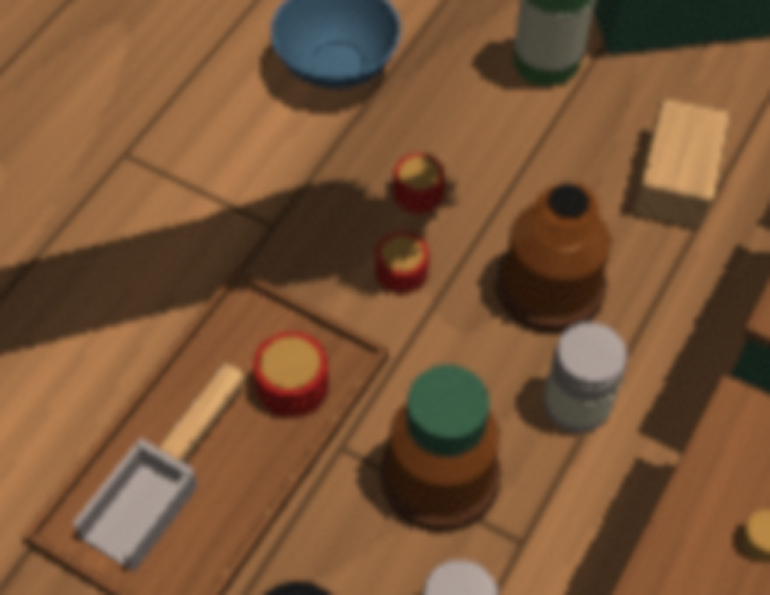

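View pics/t17.png

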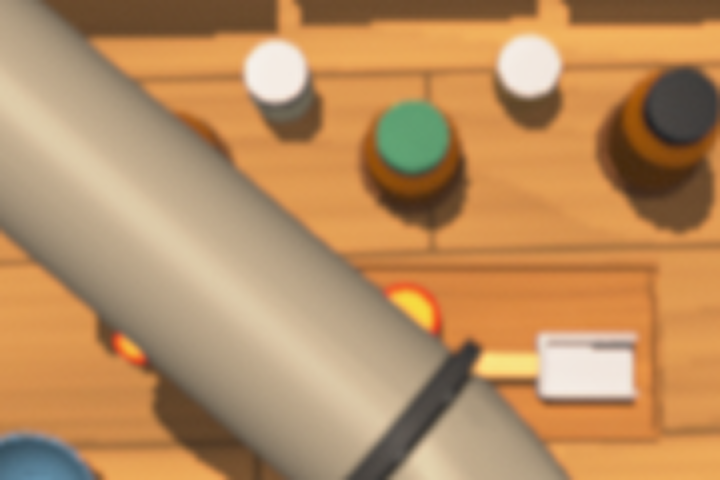

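The cap stands upright in the tray at crop (290,370), beside the flat scoop. The loose items have not shifted visibly and the robot is clear of everything, so I'm handing in.

```bash
python3 -c "
from bench import *
print(hand_in())"
```

```text
the job is handed in; nothing more can be done
None
```

The job is done and handed in at about 27 s of the 72 s allowed; `hand_in()` gave no verdict.

- **Scoop:** I lifted it off the cap by its handle and set it flat in the tray. It met the floor at about 18 N before I let go.
- **Cap:** I unscrewed it counter-clockwise about 310° in a single grip, following it as it rose. It came free with only its weight on the wrist. I stood it upright in the tray beside the scoop's handle at 5 N contact, then opened the fingers and backed off.
- **Last pictures:** both cameras show the scoop flat and, where the arm does not hide it, the cap upright inside the tray. The jar neck is bare, and the cans, soap, bowl and bottle I could see look unmoved. The arm is well clear, reading about 0 N.

**Checks that disagreed:**
- The two cameras differed by 4–8 mm on the cap and by about 14 mm on the tray's x. I put the tray figure down mostly to which wall edges were visible, and used averages in between. By that estimate the cap sits about 26 mm from the tray's centre across, give or take about 8 mm, against a limit of 50 mm.
- The scoop met the floor about 2 mm lower than I had calculated. That is probably a small slip in the grip.

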